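# Fill the empty lanes of the container tray

## Robot

A 6-joint arm with a two-finger parallel gripper is mounted at the origin on the work surface. World frame = base frame: x ahead of the robot, y to its left, z up, the work surface at z = 0. Lengths are in m, angles in degrees, forces in N, time in s.
With the tool pointing down it reaches from about 0.3 to 0.75 m from the base axis. Payload 8.5 kg.
Tool frame: the origin (TCP) lies between the finger pads; the fingertips stand 22 mm ahead of it and the grasp point (between the pads) lies 3 mm ahead of it (env.nose_length is the distance from the TCP to the fingertips, in m); z points along the fingers, x is the direction in which the jaws open and shut, and the axes are right-handed (so a half turn about z gives the same grasp; the last joint's range is limited). The gripper opens to 85 mm and grips with 20 to 120 N. Pads are 22 mm wide; open, the fingers measure 114 mm over their backs; the gripper's body (76 mm by 85 mm) begins 54 mm behind the grasp point. The pads swing forward as they close: fully open they stand 13 mm farther back than shut.
Start: joints at [-87.393, 21.807, 74.336, -0, 83.858, -12.336], TCP at [0.142, -0.531, 0.217] pointing down, gripper open.
Joint ranges: [-178.18, 178.18], [-50.72, 133.34], [12.68, 142.11], [-81.47, 261.47], [9.98, 163.14], [-165.26, 165.26]. Speed limits (degrees/s): [136.94, 136.94, 180, 180, 180, 180].

## Interface

Orientations are given as a 3x3 rotation matrix whose columns are the frame's x, y, z axes.
In Python, from rig import env gives the robot as it stands.
- The arm moves only by the tool arm_command, never from a script. Its argument "steps" is a list of rows, each an object with "delta_pos": the shift along the world's x, y, z in mm, a list of three; "dr": the turn, a rotation vector about the world's x, y, z in degrees, a list of three. In form: [{"delta_pos": [dx, dy, dz], "dr": [wx, wy, wz]}, ...]. A call has 1 to 20 rows; each row shifts and turns the commanded pose from where the row before left it; what a row does not reach is not made up. A row lasts 1/10 s, in which the tool goes at most 50 mm and 8.59 degrees, less where a joint would pass 70% of its speed; a pose out of reach is approached as far as the arm can. A call with a gripper value outside its range is refused whole. "grip" is the opening, from 0 (shut) to 1 (fully open), set as the call begins (left out, the last holds). The fingers move at their own pace and stop on an object; "squeeze" is the grip in N (left out, the last holds). Time passes only in rows, so rows that do not move let the fingers close. It gives the time, the measured TCP pose, the force and the opening at its end, in the units of the state.
- env.observe(): the state, without advancing time (a new reading comes with each control period).
- env.get_image(name): name is "scene" or "top" or "wrist"; returns the picture (480x640x3 uint8, blue, green, red); there is no depth.
- env.get_calibration(name): a dict with "fx", "fy", "cx", "cy" (pixels), "k1" (the pictures are not rectified: a ray, as slopes to the right and down, at radius r is drawn at 1 + k1 r^2 times it, then the intrinsics apply), "view" (4x4, takes a point from world to camera coordinates). Camera axes: x right, y up, looking along -z (the intrinsics and any distortion apply to the point x, -y, -z); pixel columns grow to the right and rows downward; lengths in m; the calibration is good to about 2 mm. A picture is of the moment at which its call begins: read the wrist's pose just before it. get_calibration takes no time and is no camera call; for the wrist camera it gives the pose at the moment of the call.
- env.close_job(): hands the job in, once; it reports no verdict.
The state is a dict: "time_s": time; "q": joint angles; "qvel": joint speeds; "joint_efforts": joint torques, N m; "position": TCP position; "tool_rot": TCP orientation; "ft_force": force on the tool from outside, world axes, zero at the start; "wrist_torque": the same for the moment, N m; "grip_width": finger opening in m.
Only numpy, scipy, OpenCV 4.12 (cv2) and the standard library are available. Lean on these libraries where they do the work, as an engineer would, in place of code of your own. Each camera call takes 0.05 s, during which the arm holds its last target. There are 200 camera calls.

## Task

Two of the four lanes in the plywood storage tray are empty: put the two spare model containers, upright, into those lanes, each slid fully home behind the mouth, then swing the keeper bar shut across the mouths until it clicks past its catch. Leave the containers already stored in their lanes, and do not disturb the locomotive, the model house or the paint jar.

Things in the scene. Friction and masses are not known exactly. Their poses are not given: they have to be found in the camera images.
- container_1: model freight container, blue corrugated box 38 mm wide (its x), 96 mm long (its y), 42 mm tall, about 90 g (can be 60 to 130 g); origin at the centre of its underside, z up when upright. All four are alike. Two already stand in lanes of the tray, the other two are spares standing on the table.
- container_2: model freight container, blue corrugated box 38 mm wide (its x), 96 mm long (its y), 42 mm tall, about 90 g (can be 60 to 130 g); origin at the centre of its underside, z up when upright. All four are alike. Two already stand in lanes of the tray, the other two are spares standing on the table.
- container_3: model freight container, blue corrugated box 38 mm wide (its x), 96 mm long (its y), 42 mm tall, about 90 g (can be 60 to 130 g); origin at the centre of its underside, z up when upright. All four are alike. Two already stand in lanes of the tray, the other two are spares standing on the table.
- container_4: model freight container, blue corrugated box 38 mm wide (its x), 96 mm long (its y), 42 mm tall, about 90 g (can be 60 to 130 g); origin at the centre of its underside, z up when upright. All four are alike. Two already stand in lanes of the tray, the other two are spares standing on the table.
- tray: fixed plywood tray. Origin at table level, mid-way along the line of lane mouths (y = 0); x runs across the lanes, +y into them. Base board 300 mm (x) by 228 mm (y -115 to 113), 8 mm thick: y below 0 is an open level apron; above 0, four lanes open on top and at the mouth. Lane walls 8 mm thick, 16 mm above the board, noses rounded. Steel catch block at x -142, y -20, top at 30 mm.
- lane0 (a point): lane 0 (tray x = -78 mm), empty or occupied: where the middle of a stored container's underside belongs, on the lane floor 8 mm above the table, 49 mm inside the mouth; axes as the tray's. The lane is 44 mm wide, 105 mm deep to the back wall. Neighbouring containers stand 14 mm apart: no room for fingers between them.
- lane1 (a point): lane 1 (tray x = -26 mm), empty or occupied: where the middle of a stored container's underside belongs, on the lane floor 8 mm above the table, 49 mm inside the mouth; axes as the tray's. The lane is 44 mm wide, 105 mm deep to the back wall. Neighbouring containers stand 14 mm apart: no room for fingers between them.
- lane2 (a point): lane 2 (tray x = 26 mm), empty or occupied: where the middle of a stored container's underside belongs, on the lane floor 8 mm above the table, 49 mm inside the mouth; axes as the tray's. The lane is 44 mm wide, 105 mm deep to the back wall. Neighbouring containers stand 14 mm apart: no room for fingers between them.
- lane3 (a point): lane 3 (tray x = 78 mm), empty or occupied: where the middle of a stored container's underside belongs, on the lane floor 8 mm above the table, 49 mm inside the mouth; axes as the tray's. The lane is 44 mm wide, 105 mm deep to the back wall. Neighbouring containers stand 14 mm apart: no room for fingers between them.
- keeper (a joint): angle of the keeper bar, rad: 0 is shut across the four lane mouths; grows as the bar swings open level, to 2.2 at most. Starts at 1.85 to 2.05, pointing away from the mouths (tray -y). A light friction hinge (0.04 N m) keeps it where it is left; in the last 0.06 rad its tip is pushed past a sprung ball (about 3 N at the tip), which then urges it on towards 0.
- keeper_hinge (a point): vertical hinge axis of the keeper bar, at tray x 130, y -12 mm, 19 mm above the table; axes as the tray's. At joint value q the bar points from here along tray -x turned counter-clockwise (from above) by q. Aluminium bar, 257 mm long from the axis, 10 mm thick, 14 mm tall (12 to 26 mm above the table).
- keeper_knob (a point): upright black round knob on the keeper bar, 14 mm across, 30 mm tall (26 to 56 mm above the table), 120 mm from the hinge axis; this point is its middle, 41 mm above the table.
- locomotive: bystander: green model shunting locomotive, 140 mm long (x), 39 mm wide, 71 mm tall, standing behind the tray; origin under its centre
- kiosk: bystander: model house with white walls, 60 by 75 mm, 75 mm to the roof ridge; origin under its centre
- paint_jar: bystander: small closed paint jar, 40 mm across, 45 mm tall; origin under its centre
There are look-alikes about, which are no part of the job. Leave any pink or turquoise look-alike of the container_4 alone. What is shaped like the container_3 but red is not meant.

How it is judged:
By the outcome, as a careful person would: the job done as asked, in the order asked, and still so for the second after the job is handed in, with the robot touching nothing.
It also fails if it takes over 69 s, if anything falls off the work surface, if the arm or the gripper's body presses on something with over 40 N, if the wrist force passes 120 N, or if a joint passes its speed limit or range.

## Working session

There is one attempt and no reset: what is moved stays moved. The work goes in short steps, Python scripts to look and compute and a tool call to move; the robot and the scene stay as the last step left them, time stands still between calls to the robot, and variables do not carry over. Pictures are saved under pics/ and viewed, about 8 in all and at most 12, crops included, and the job is handed in when it is done.

Besides the shell and the picture viewer there is one more tool, called after "Emit:" in YAML: its name, and indented under it one key for each argument. arm_command: Moves the arm, as the interface text tells. Its arguments: {"type":"object","properties":{"steps":{"type":"array"},"grip":{"type":"number"},"squeeze":{"type":"number"}},"required":["steps"]}

```bash
ls; mkdir -p pics; python3 - <<'E'
from rig import env
import cv2
for n in("top","scene"):
    cv2.imwrite(f"pics/{n}0.png",env.get_image(n)); c=env.get_calibration(n); print({k:(v if k!='view' else v.tolist() if hasattr(v,'tolist') else v) for k,v in c.items()})
o=env.observe();print(o)
E
```

```text
pics
{'fx': 601.5837902093455, 'fy': 601.5837902093455, 'cx': 319.0492354036045, 'cy': 233.58182668206086, 'k1': 0.0025267805132866772, 'view': [[-0.01238514613225471, -0.9998113714160299, -0.014960940561352493, -0.05363112700086704], [0.9988765480763782, -0.01305523115875299, 0.045554392130837354, -0.47001618069431805], [-0.04574111780773692, -0.0143799348603932, 0.998849822353245, -1.249589222169798], [0.0, 0.0, 0.0, 1.0]]}
{'fx': 578.2648352428098, 'fy': 578.2648352428098, 'cx': 322.93593363427254, 'cy': 240.12162251539368, 'k1': 0.05406933506467989, 'view': [[0.6526443704343508, 0.7575784781699186, -0.011409432680910025, -0.2692535682061948], [-0.3990216640429833, 0.3564753674710155, 0.8448118275750957, 0.17531655427698326], [0.6440784403818518, -0.5468090725291184, 0.5349418667809865, -1.7049872228081815], [0.0, 0.0, 0.0, 1.0]]}
{'time_s': 0.1, 'q': array([-8.73934494e+01,  2.18370091e+01,  7.43798724e+01,  1.42694351e-03,
        8.38581901e+01, -1.23370674e+01]), 'qvel': array([ 0.08718693, -0.0229484 , -0.1457552 , -0.01112531,  0.02200698,
        0.01266728]), 'joint_efforts': array([ 3.97610158e-03, -4.49216545e+01, -2.31655455e+01, -1.65708207e-04,
        3.64593994e-03,  1.12949232e-05]), 'position': array([ 0.1418069 , -0.53111141,  0.21677783]), 'tool_rot': array([[ 2.57865786e-01, -9.66180747e-01, -3.48500510e-05],
       [-9.66179906e-01, -2.57865609e-01,  1.31001704e-03],
       [-1.27469987e-03, -3.04137155e-04, -9.99999141e-01]]), 'ft_force': array([-0.72107273,  0.72549308,  0.01049186]), 'wrist_torque': array([-0.01093947, -0.00576654, -0.02711759]), 'grip_width': 0.08557156808976549}
```

View pics/top0.png

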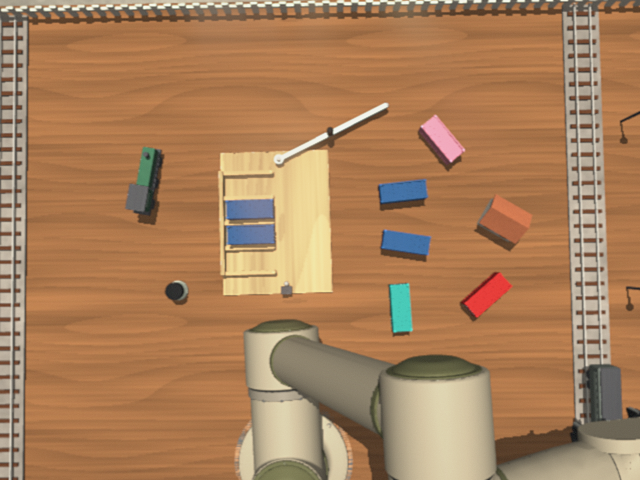

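View pics/scene0.png

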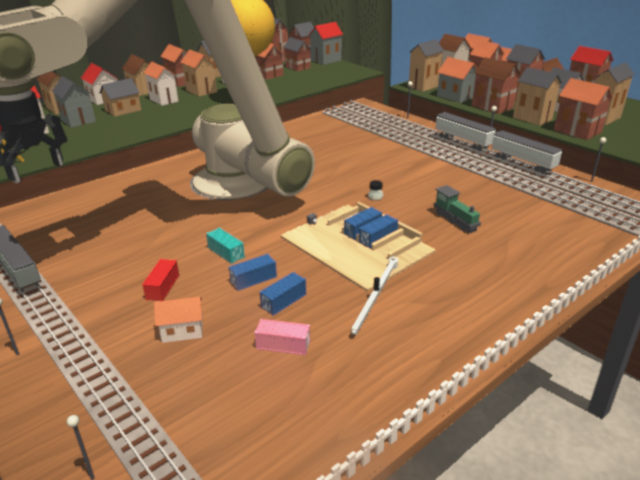

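The top view shows the tray with lanes 1 and 2 filled and lanes 0 (bottom) and 3 (top) empty. The blue spares are at (403,192) and (405,243), the keeper knob at (330,132) and the hinge at (280,160). The scene view agrees. Next I'll measure positions from the top image.

```bash
cat > h.py <<'E'
import numpy as np, cv2
from rig import env
def ray(c,uv):
    uv=np.atleast_2d(np.float64(uv)); d=(uv-[c['cx'],c['cy']])/[c['fx'],c['fy']]
    s=d.copy()
    for _ in range(20): s=d/(1+c['k1']*(s**2).sum(1,keepdims=True))
    V=np.array(c['view']); D=np.c_[s[:,0],-s[:,1],-np.ones(len(s))]@V[:3,:3]
    return -V[:3,:3].T@V[:3,3],D
def onz(c,uv,z):
    o,D=ray(c,uv); return (o+D*((z-o[2])/D[:,2])[:,None])[:,:2]
def proj(c,P):
    V=np.array(c['view']); p=np.atleast_2d(P)@V[:3,:3].T+V[:3,3]; s=np.c_[p[:,0],-p[:,1]]/-p[:,2:]
    s=s*(1+c['k1']*(s**2).sum(1,keepdims=True)); return s*[c['fx'],c['fy']]+[c['cx'],c['cy']]
def blobs(mask,amin):
    cs,_=cv2.findContours(mask.astype(np.uint8)*255,cv2.RETR_EXTERNAL,cv2.CHAIN_APPROX_NONE)
    return [k for k in cs if cv2.contourArea(k)>amin]
def rect(c,k,z):
    P=(onz(c,k[:,0,:],z)*1000).astype(np.float32); (cx,cy),(a,b),t=cv2.minAreaRect(P)
    if a>b: t+=90; a,b=b,a
    return [round(float(v),1) for v in (cx,cy,a,b,(t+90)%180-90)]  # t: direction of short side
E
python3 - <<'E'
from h import *
im=cv2.imread('pics/top0.png');c=env.get_calibration('top')
H=cv2.cvtColor(im,cv2.COLOR_BGR2HSV)
m=cv2.inRange(H,(105,100,50),(125,255,255))>0
for k in blobs(m,300): print('blue',k[:,0].mean(0),rect(c,k,.042 if k[:,0,0].mean()>350 else .05), cv2.contourArea(k))
for p in [(330,132),(280,160),(386,106),(287,291)]: print(p,H[p[1],p[0]],onz(c,p,.026))
print(H[270,310],H[200,320],H[300,340])
m=(H[...,2]>170)&(H[...,1]<140)
for k in blobs(m,3000): print('tray',rect(c,k,.008),cv2.approxPolyDP(k,8,True)[:,0].tolist(), onz(c,cv2.approxPolyDP(k,8,True)[:,0],.008).round(4).tolist())
cv2.imwrite('pics/t1.png',cv2.resize(im[80:340,200:460],(780,780)))
E
```

```text
blue [405.06451613 242.25      ] [447.7, -234.8, 37.6, 94.8, -9.8] 791.0
blue [238.9625 235.1375] [467.7, 100.5, 34.6, 53.1, -0.7] 343.0
blue [402.11290323 191.22580645] [552.2, -231.6, 39.0, 94.5, 5.6] 812.0
(330, 132) [13 71 68] [[ 0.68013026 -0.08527584]]
(280, 160) [ 24  30 213] [[0.62296444 0.01955802]]
(386, 106) [ 45   9 239] [[ 0.73296336 -0.20270039]]
(287, 291) [ 13  29 122] [[0.35099869 0.00768141]]
[ 23  89 241] [ 22  95 238] [ 13 149 195]
tray [70.2, 18.4, 111.0, 141.8, -87.1] [[296, 393], [256, 401], [259, 463], [312, 460], [309, 404]] [[0.1391, -0.0077], [0.1234, 0.0755], [-0.0031, 0.0703], [0.0022, -0.0392], [0.1163, -0.0344]]
tray [62.2, -307.7, 183.4, 207.8, -87.9] [[483, 377], [395, 382], [403, 479], [489, 475]] [[0.1683, -0.3947], [0.1597, -0.213], [-0.0376, -0.2258], [-0.0307, -0.402]]
tray [542.7, 34.8, 238.4, 397.7, -89.0] [[302, 105], [281, 106], [290, 123], [256, 125], [249, 133], [273, 135], [234, 136], [254, 143], [219, 153], [220, 275], [277, 273], [222, 279], [223, 295], [281, 294], [288, 283], [296, 293], [333, 291], [329, 152], [275, 165], [327, 136], [306, 108], [297, 117]] [[0.7427, -0.0268], [0.7412, 0.0178], [0.7046, -0.001], [0.7014, 0.0712], [0.6846, 0.0861], [0.6795, 0.0353], [0.6786, 0.118], [0.663, 0.0757], [0.6429, 0.15], [0.3852, 0.1492], [0.3879, 0.0295], [0.3768, 0.145], [0.3433, 0.1431], [0.344, 0.0215], [0.3668, 0.0067], [0.3457, -0.0099], [0.349, -0.0872], [0.6415, -0.0827], [0.6156, 0.0316], [0.6756, -0.0789], [0.7361, -0.0352], [0.7171, -0.0159]]
tray [568.4, -648.1, 21.9, 747.9, -90.0] [[590, 7], [601, 361], [611, 363], [605, 185], [596, 184], [599, 12], [591, 17]] [[0.9424, -0.6395], [0.1988, -0.6378], [0.1945, -0.6581], [0.5632, -0.6584], [0.5656, -0.6398], [0.9312, -0.6581], [0.9208, -0.6409]]
```

```bash
python3 - <<'E'
from h import *
c=env.get_calibration('wrist');o=env.observe();V=np.array(c['view'])
p=-V[:3,:3].T@V[:3,3];R=o['tool_rot']
print({k:c[k] for k in('fx','cx','cy','k1')});print('cam in tool',R.T@(p-o['position']),'\naxes',(R.T@V[:3,:3].T).round(3))
E
```

```text
{'fx': 406.2079212384062, 'cx': 317.278640925381, 'cy': 232.33310692042508, 'k1': 0.0066886299066530605}
cam in tool [ 0.00058766 -0.07395801 -0.15751827] 
axes [[ 1.     0.001  0.   ]
 [ 0.001 -0.958 -0.285]
 [-0.     0.285 -0.958]]
```

View pics/t1.png

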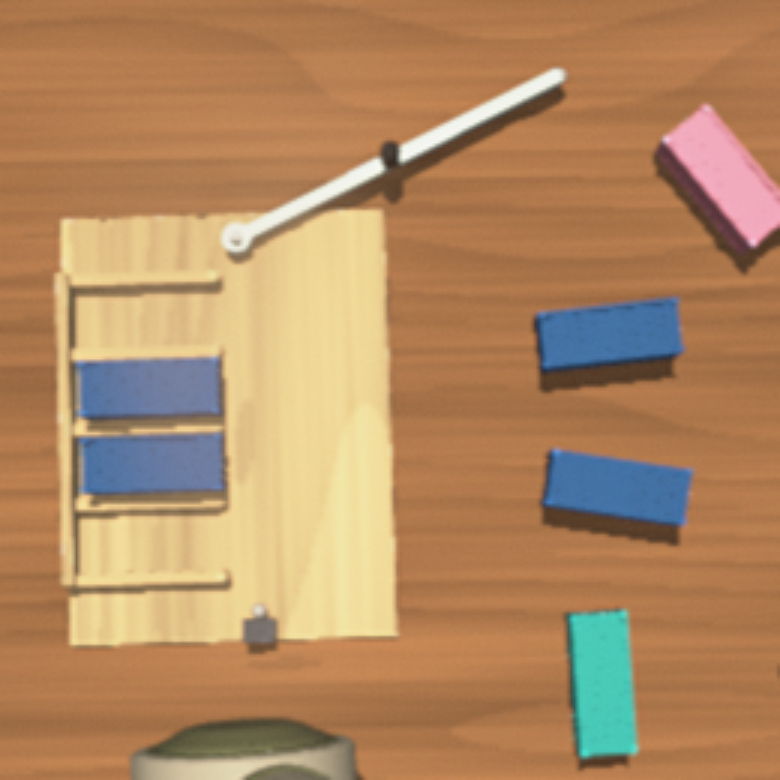

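The crop shows the tray nearly aligned with the world axes (yaw about 1°), and the open bar clear of the lanes. I'll go above the tray for one close look.

Emit:
arm_command:
  steps:
    - {"delta_pos":[17.4,29,6.6],"dr":[0,0,3.8]}
    - {"delta_pos":[17.4,29,6.6],"dr":[0,0,3.8]}
    - {"delta_pos":[17.4,29,6.6],"dr":[0,0,3.8]}
    - {"delta_pos":[17.4,29,6.6],"dr":[0,0,3.8]}
    - {"delta_pos":[17.4,29,6.6],"dr":[0,0,3.8]}
    - {"delta_pos":[17.4,29,6.6],"dr":[0,0,3.8]}
    - {"delta_pos":[17.4,29,6.6],"dr":[0,0,3.8]}
    - {"delta_pos":[17.4,29,6.6],"dr":[0,0,3.8]}
    - {"delta_pos":[17.4,29,6.6],"dr":[0,0,3.8]}
    - {"delta_pos":[17.4,29,6.6],"dr":[0,0,3.8]}
    - {"delta_pos":[17.4,29,6.6],"dr":[0,0,3.8]}
    - {"delta_pos":[17.4,29,6.6],"dr":[0,0,3.8]}
    - {"delta_pos":[17.4,29,6.6],"dr":[0,0,3.8]}
    - {"delta_pos":[17.4,29,6.6],"dr":[0,0,3.8]}
    - {"delta_pos":[17.4,29,6.6],"dr":[0,0,3.8]}
    - {"delta_pos":[17.4,29,6.6],"dr":[0,0,3.8]}
    - {"delta_pos":[17.4,29,6.6],"dr":[0,0,3.8]}
    - {"delta_pos":[17.4,29,6.6],"dr":[0,0,3.8]}
    - {"delta_pos":[17.4,29,6.6],"dr":[0,0,3.8]}
    - {"delta_pos":[17.4,29,6.6],"dr":[0,0,3.8]}
  grip: 0.9

```text
time_s: 2.1
position: [0.4902, 0.05, 0.3493]
tool_rot: [[1.0, 0.019, -0.001], [0.019, -1.0, 0.0], [-0.001, -0.0, -1.0]]
ft_force: [0.3, -1.4, -0.3]
grip_width: 0.0768
```

Emit:
arm_command:
  steps:
    - {"delta_pos":[0,0,0],"dr":[0,0,0]}
    - {"delta_pos":[0,0,0],"dr":[0,0,0]}
    - {"delta_pos":[0,0,0],"dr":[0,0,0]}

```text
time_s: 2.4
position: [0.4894, 0.048, 0.349]
tool_rot: [[1.0, 0.015, -0.001], [0.015, -1.0, -0.0], [-0.001, 0.0, -1.0]]
ft_force: [-0.2, -0.3, -0.3]
grip_width: 0.0769
```

```bash
python3 - <<'E'
from h import *
import json
c=env.get_calibration('wrist');im=env.get_image('wrist');cv2.imwrite('pics/w1.png',im)
c['view']=np.array(c['view']).tolist();json.dump(c,open('w1.json','w'))
# predicted tray points, first estimate
t=np.radians(1);R=np.array([[np.cos(t),-np.sin(t)],[np.sin(t),np.cos(t)]]);O=np.array([.4935,.0306])
for n,p,z in [('hinge',(130,-12),.026),('catch',(-142,-20),.03)]+[('wall%d'%x,(x,0),.024) for x in(-104,-52,0,52,104)]+[('c%d,%d'%q,q,.008) for q in((-150,-115),(150,-115),(150,113),(-150,113))]:
    w=O+R@np.array(p)/1000; print(n,proj(c,[*w,z]).round(0))
E
```

```text
hinge [[428. 199.]]
catch [[201. 207.]]
wall-104 [[233. 190.]]
wall-52 [[276. 189.]]
wall0 [[320. 189.]]
wall52 [[363. 189.]]
wall104 [[406. 189.]]
c-150,-115 [[206. 274.]]
c150,-115 [[433. 273.]]
c150,113 [[449.  90.]]
c-150,113 [[190.  91.]]
```

View pics/w1.png

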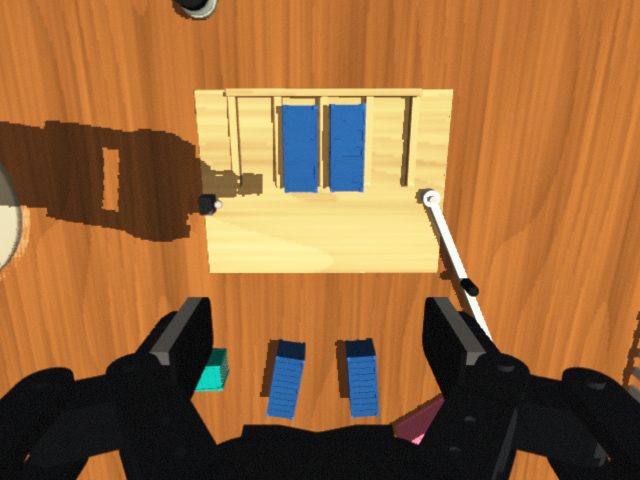

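The wrist view shows the tray, with lanes 0 and 3 empty. Hinge is at (431,198), catch at (208,204), and the wall noses run along row ~186. My estimate is off by about 4 px in x, so I'll fit it properly.

```bash
python3 - <<'E'
from h import *
import json
c=json.load(open('w1.json'));im=cv2.imread('pics/w1.png');H=cv2.cvtColor(im,cv2.COLOR_BGR2HSV)
print(H[240,320],H[300,320],H[240,190])
# board edges by gradient on saturation
S=cv2.GaussianBlur(H[...,1],(3,3),0).astype(float)
def edge_row(v,u0):   # horizontal search
    u=np.arange(u0-10,u0+11);g=abs(np.gradient(S[v,u0-10:u0+11]));g[g<g.max()*.5]=0;return (u*g).sum()/g.sum()
def edge_col(u,v0):
    v=np.arange(v0-8,v0+9);g=abs(np.gradient(S[v0-8:v0+9,u]));g[g<g.max()*.5]=0;return (v*g).sum()/g.sum()
def line(P):
    vx,vy,x,y=cv2.fitLine((P*1000).astype(np.float32),cv2.DIST_HUBER,0,.01,.01).ravel();return round(float(x),1),round(float(y),1),float(vx),float(vy)
L=np.array([(edge_row(v,int(np.interp(v,[91,273],[195,210]))),v) for v in [*range(100,118,3),*range(222,266,4)]])
Rr=np.array([(edge_row(v,int(np.interp(v,[91,273],[453,438]))),v) for v in range(100,182,5)])
B=np.array([(u,edge_col(u,273)) for u in range(220,430,8)])
for n,E in(('left',L),('right',Rr),('front',B)): 
    x,y,vx,vy=line(onz(c,E,.008)); print(n,x,y,'yaw',np.degrees(np.arctan2(vy,vx)))
m=cv2.inRange(H,(100,100,30),(130,255,255))>0
for k in blobs(m,800): print('blue',k[:,0].mean(0),rect(c,k,.05 if k[:,0,1].mean()<250 else .042))
print('hinge',onz(c,(431.5,198),.028),'catch',onz(c,(208,202),.03))
cv2.imwrite('pics/w1c.png',cv2.resize(im[80:300,190:510],(800,550),interpolation=cv2.INTER_CUBIC))
E
```

```text
[ 24  99 252] [ 13 186 195] [ 14 179 221]
left 347.8 40.6 yaw -89.07406105485514
right 647.0 94.8 yaw -88.96575481270426
front 474.9 -83.4 yaw 0.9638448182752113
blue [285.63  379.855] [452.0, -225.7, 37.0, 119.4, -9.6]
blue [361.94029851 378.60696517] [554.3, -221.8, 38.4, 119.7, 5.8]
blue [300.17299578 147.57383966] [470.9, 79.3, 37.8, 94.5, 0.8]
blue [346.72268908 146.76890756] [522.6, 81.1, 37.6, 94.4, 0.9]
hinge [[0.6277997  0.02263834]] catch [[0.36022564 0.01444879]]
```

View pics/w1c.png

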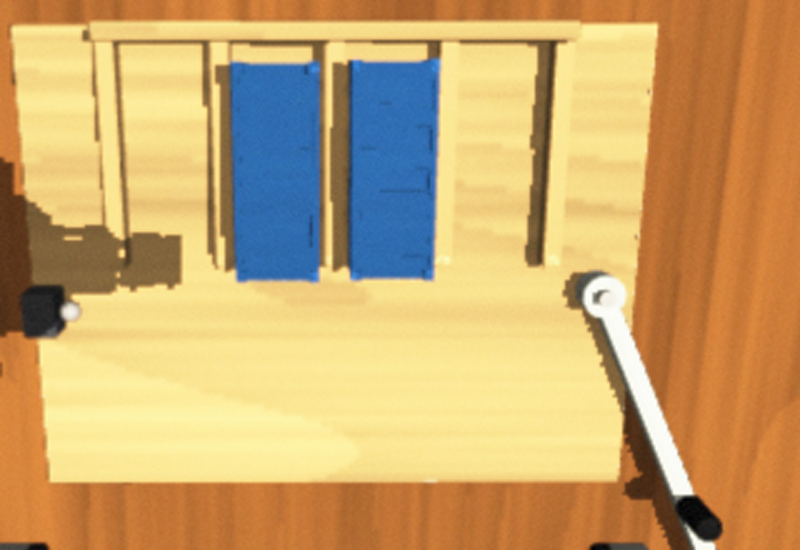

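The fit gives tray origin ≈ (498.0, 32.0) mm with yaw 0.97°, and the stored containers agree within about 1 mm. I'll pick the spare at (554,-232) by its rear for lane 3.

Emit:
arm_command:
  steps:
    - {"delta_pos":[6.7,-31,-20],"dr":[0,0,0.47]}
    - {"delta_pos":[6.7,-31,-20],"dr":[0,0,0.47]}
    - {"delta_pos":[6.7,-31,-20],"dr":[0,0,0.47]}
    - {"delta_pos":[6.7,-31,-20],"dr":[0,0,0.47]}
    - {"delta_pos":[6.7,-31,-20],"dr":[0,0,0.47]}
    - {"delta_pos":[6.7,-31,-20],"dr":[0,0,0.47]}
    - {"delta_pos":[6.7,-31,-20],"dr":[0,0,0.47]}
    - {"delta_pos":[6.7,-31,-20],"dr":[0,0,0.47]}
    - {"delta_pos":[6.7,-31,-20],"dr":[0,0,0.47]}
    - {"delta_pos":[6.7,-31,-20],"dr":[0,0,0.47]}
    - {"delta_pos":[0,0,-30],"dr":[0,0,0]}
    - {"delta_pos":[0,0,-30],"dr":[0,0,0]}
    - {"delta_pos":[0,0,-30],"dr":[0,0,0]}
    - {"delta_pos":[0,0,-20],"dr":[0,0,0]}
    - {"delta_pos":[0,0,-9],"dr":[0,0,0]}
    - {"delta_pos":[0,0,0],"dr":[0,0,0]}
    - {"delta_pos":[0,0,0],"dr":[0,0,0]}
  grip: 0.9

```text
time_s: 4.15
position: [0.5571, -0.2621, 0.0314]
tool_rot: [[0.995, 0.098, 0.001], [0.098, -0.995, -0.001], [0.001, 0.001, -1.0]]
ft_force: [0.0, -0.2, -0.0]
grip_width: 0.0766
```

Emit:
arm_command:
  steps:
    - {"delta_pos":[0,0,0],"dr":[0,0,0]}
    - {"delta_pos":[0,0,0],"dr":[0,0,0]}
    - {"delta_pos":[0,0,0],"dr":[0,0,0]}
    - {"delta_pos":[0,0,0],"dr":[0,0,0]}
    - {"delta_pos":[0,0,0],"dr":[0,0,0]}
    - {"delta_pos":[0,0,0],"dr":[0,0,0]}
    - {"delta_pos":[0,0,0],"dr":[0,0,0]}
  grip: 0.3
  squeeze: 40

```text
time_s: 4.85
position: [0.5568, -0.2614, 0.0303]
tool_rot: [[0.995, 0.098, -0.0], [0.098, -0.995, 0.0], [-0.0, -0.0, -1.0]]
ft_force: [0.3, -0.4, 0.5]
grip_width: 0.0257
```

The fingers closed past 38 mm, so there was no grasp. I'll look.

```bash
python3 - <<'E'
from h import *
cw=env.get_calibration('wrist');im=env.get_image('wrist');a=env.get_image('scene');t=env.get_image('top')
ct=env.get_calibration('top');cv2.imwrite('pics/top2.png',t);cv2.imwrite('pics/s2.png',a)
cv2.imwrite('pics/m2.png',np.hstack([cv2.resize(im,(400,300)),cv2.resize(a[200:380,170:410],(400,300))]))
print(proj(ct,[.557,-.261,.03]),proj(cw,[.554,-.232,.042]))
E
```

```text
[[415.96772803 189.41377579]] [[313.87441105 230.65741624]]
```

View pics/m2.png

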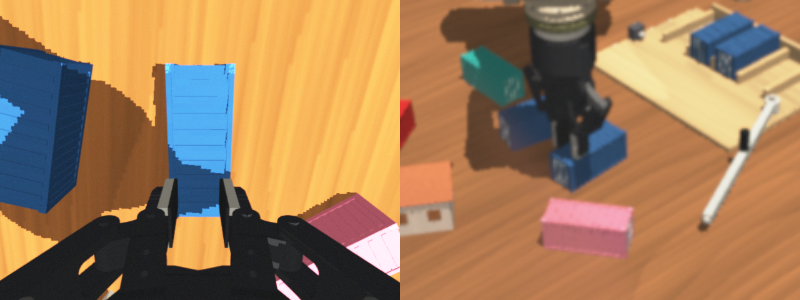

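```bash
python3 - <<'E'
from h import *
a=cv2.imread('pics/s2.png');t=cv2.imread('pics/top2.png');w=env.get_image('wrist')
print(env.observe()['grip_width'])
cv2.imwrite('pics/m3.png',np.hstack([cv2.resize(a[225:325,210:310],(400,400),interpolation=2),cv2.resize(w[230:430,220:420],(400,400),interpolation=2)]))
E
```

```text
0.025587748462749572
```

View pics/m3.png

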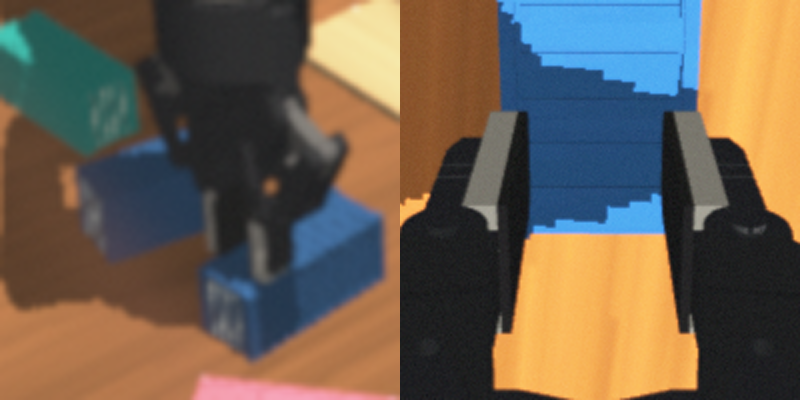

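The close view shows the fingertips sitting just above the container's roof, not beside it. Working back from the images (w1: tip row 297, gap 214 px), the real tips are about 14–22 mm *behind* the reported TCP, where the description puts them 22 mm ahead. I'll check that against the documented value.

```bash
python3 - <<'E'
from h import *
print(env.nose_length); o=env.observe(); print(o['position'],o['q'])
c=env.get_calibration('wrist')
R=o['tool_rot'];p=o['position']
for z in(.022,-.014): print(z,proj(c,p+R@np.array([.0128,-.011,z])))
E
```

```text
0.022
[ 0.55681013 -0.26137736  0.03029821] [-3.61588076e+01  3.86098157e+01  7.77395503e+01  3.35094735e-06
  6.36539916e+01 -4.18005068e+01]
0.022 [[341.81572439 248.32356528]]
-0.014 [[347.31660856 278.82806222]]
```

Emit:
arm_command:
  steps:
    - {"delta_pos":[0,0,0],"dr":[0,0,0]}
    - {"delta_pos":[0,0,0],"dr":[0,0,0]}
    - {"delta_pos":[0,0,0],"dr":[0,0,0]}
    - {"delta_pos":[0,0,0],"dr":[0,0,0]}
    - {"delta_pos":[0,0,0],"dr":[0,0,0]}
    - {"delta_pos":[0,0,0],"dr":[0,0,0]}
    - {"delta_pos":[0,0,0],"dr":[0,0,0]}
  grip: 0.9

```text
time_s: 5.75
position: [0.5568, -0.2614, 0.0303]
tool_rot: [[0.995, 0.098, -0.0], [0.098, -0.995, 0.0], [-0.0, -0.0, -1.0]]
ft_force: [-0.6, 0.7, -1.1]
grip_width: 0.0769
```

The -14 mm tip model matches the picture at about (351,286), and the documented +22 does not. I'll descend about 34 mm more, gently, while watching the force.

Emit:
arm_command:
  steps:
    - {"delta_pos":[0,0,-8],"dr":[0,0,0]}
    - {"delta_pos":[0,0,-8],"dr":[0,0,0]}
    - {"delta_pos":[0,0,-6],"dr":[0,0,0]}
    - {"delta_pos":[0,0,-4],"dr":[0,0,0]}
    - {"delta_pos":[0,0,-3],"dr":[0,0,0]}
    - {"delta_pos":[0,0,0],"dr":[0,0,0]}

```text
time_s: 6.35
position: [0.5567, -0.2613, 0.0009]
tool_rot: [[0.995, 0.098, -0.001], [0.098, -0.995, 0.0], [-0.001, -0.0, -1.0]]
ft_force: [0.2, -0.4, -0.9]
grip_width: 0.0768
```

Emit:
arm_command:
  steps:
    - {"delta_pos":[0,0,0],"dr":[0,0,0]}
    - {"delta_pos":[0,0,0],"dr":[0,0,0]}
    - {"delta_pos":[0,0,0],"dr":[0,0,0]}
    - {"delta_pos":[0,0,0],"dr":[0,0,0]}
    - {"delta_pos":[0,0,0],"dr":[0,0,0]}
    - {"delta_pos":[0,0,0],"dr":[0,0,0]}
  grip: 0.3
  squeeze: 40

```text
time_s: 6.95
position: [0.557, -0.2616, 0.0017]
tool_rot: [[0.995, 0.098, 0.001], [0.098, -0.995, -0.001], [0.001, 0.001, -1.0]]
ft_force: [-0.2, 0.5, 5.0]
grip_width: 0.0373
```

Gripped (37.3 mm). Now I'll lift, turn to the tray's yaw, carry it above the mouth of lane 3 and check alignment.

Emit:
arm_command:
  steps:
    - {"delta_pos":[0,0,15],"dr":[0,0,0]}
    - {"delta_pos":[0,0,25],"dr":[0,0,0]}
    - {"delta_pos":[0,0,25],"dr":[0,0,0]}
    - {"delta_pos":[2,28,0],"dr":[0,0,-0.46]}
    - {"delta_pos":[2,28,0],"dr":[0,0,-0.46]}
    - {"delta_pos":[2,28,0],"dr":[0,0,-0.46]}
    - {"delta_pos":[2,28,0],"dr":[0,0,-0.46]}
    - {"delta_pos":[2,28,0],"dr":[0,0,-0.46]}
    - {"delta_pos":[2,28,0],"dr":[0,0,-0.46]}
    - {"delta_pos":[2,28,0],"dr":[0,0,-0.46]}
    - {"delta_pos":[2,28,0],"dr":[0,0,-0.46]}
    - {"delta_pos":[2,28,0],"dr":[0,0,-0.46]}
    - {"delta_pos":[1.3,27,0],"dr":[0,0,-0.46]}
    - {"delta_pos":[0,0,0],"dr":[0,0,0]}
    - {"delta_pos":[0,0,0],"dr":[0,0,0]}
    - {"delta_pos":[0,0,0],"dr":[0,0,0]}
    - {"delta_pos":[0,0,0],"dr":[0,0,0]}

```text
time_s: 8.65
position: [0.5761, 0.0167, 0.0662]
tool_rot: [[1.0, 0.017, -0.0], [0.017, -1.0, -0.0], [-0.0, 0.0, -1.0]]
ft_force: [-0.3, -0.3, -1.8]
grip_width: 0.0379
```

```bash
python3 - <<'E'
from h import *
o=env.observe();c=env.get_calibration('wrist');im=env.get_image('wrist');cv2.imwrite('pics/w4.png',im)
print(o['position'],o['tool_rot'][:,0],o['grip_width'],o['ft_force'])
t=np.radians(.97);R=np.array([[np.cos(t),-np.sin(t)],[np.sin(t),np.cos(t)]]);O=np.array([.498,.032])
for x in (22,48,56,100,108): # wall edges
    for y in(60,105): print((x,y),proj(c,[*(O+R@np.array([x,y])/1000),.024]).round(0).tolist())
E
```

```text
[0.5760961  0.01665551 0.06619067] [ 9.99856146e-01  1.69595506e-02 -2.46929620e-04] 0.037864860797107755 [-0.34409645 -0.27303771 -1.80004795]
(22, 60) [[195.0, 102.0]]
(22, 105) [[186.0, -7.0]]
(48, 60) [[250.0, 102.0]]
(48, 105) [[245.0, -7.0]]
(56, 60) [[268.0, 102.0]]
(56, 105) [[264.0, -7.0]]
(100, 60) [[362.0, 102.0]]
(100, 105) [[365.0, -7.0]]
(108, 60) [[379.0, 102.0]]
(108, 105) [[383.0, -7.0]]
```

View pics/w4.png

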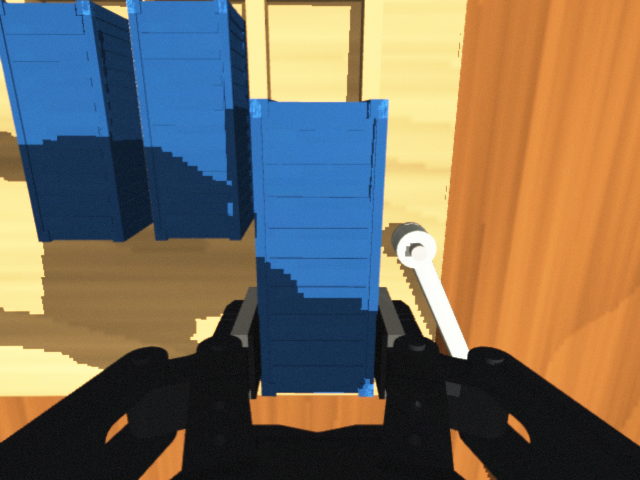

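Held container spans x 255–385 in the image, and the lane 3 walls are at 247–266 and 363–381, exactly where the fit predicts. Lowering.

Emit:
arm_command:
  steps:
    - {"delta_pos":[0,0.5,-15],"dr":[0,0,0]}
    - {"delta_pos":[0,0,-15],"dr":[0,0,0]}
    - {"delta_pos":[0,0,-10],"dr":[0,0,0]}
    - {"delta_pos":[0,0,-8],"dr":[0,0,0]}
    - {"delta_pos":[0,0,-4],"dr":[0,0,0]}
    - {"delta_pos":[0,0,-2.5],"dr":[0,0,0]}
    - {"delta_pos":[0,0,0],"dr":[0,0,0]}
    - {"delta_pos":[0,0,0],"dr":[0,0,0]}

```text
time_s: 9.5
position: [0.5763, 0.0181, 0.0122]
tool_rot: [[1.0, 0.018, 0.001], [0.018, -1.0, -0.0], [0.001, 0.0, -1.0]]
ft_force: [-0.2, 1.0, -1.0]
grip_width: 0.0375
```

Emit:
arm_command:
  steps:
    - {"delta_pos":[0,0,0],"dr":[0,0,0]}
    - {"delta_pos":[0,0,0],"dr":[0,0,0]}
    - {"delta_pos":[0,0,0],"dr":[0,0,0]}
    - {"delta_pos":[0,0,20],"dr":[0,0,0]}
    - {"delta_pos":[0,0,30],"dr":[0,0,0]}
    - {"delta_pos":[0.3,-22,0],"dr":[0,0,0]}
    - {"delta_pos":[0.4,-24,0],"dr":[0,0,0]}
  grip: 0.56

```text
time_s: 10.2
position: [0.5772, -0.028, 0.0629]
tool_rot: [[1.0, 0.02, 0.002], [0.02, -1.0, -0.0], [0.002, 0.001, -1.0]]
ft_force: [0.2, 0.0, -0.2]
grip_width: 0.0478
```

Emit:
arm_command:
  steps:
    - {"delta_pos":[0,0,0],"dr":[0,0,0]}
    - {"delta_pos":[0,0,0],"dr":[0,0,0]}
    - {"delta_pos":[0,0,0],"dr":[0,0,0]}
    - {"delta_pos":[0,0,0],"dr":[0,0,0]}
    - {"delta_pos":[0,0,-20],"dr":[0,0,0]}
    - {"delta_pos":[0,0,-20],"dr":[0,0,0]}
    - {"delta_pos":[0,0,-8],"dr":[0,0,0]}
    - {"delta_pos":[0,0,0],"dr":[0,0,0]}
  grip: 0

```text
time_s: 11.0
position: [0.5763, -0.0274, 0.013]
tool_rot: [[1.0, 0.019, -0.002], [0.019, -1.0, 0.001], [-0.002, -0.001, -1.0]]
ft_force: [0.1, -0.2, 0.3]
grip_width: -0.0004
```

```bash
python3 - <<'E'
from h import *
o=env.observe();c=env.get_calibration('wrist');im=env.get_image('wrist');cv2.imwrite('pics/w5.png',im)
print(o['position'],o['grip_width'],o['ft_force'])
E
```

```text
[ 0.57630825 -0.0273758   0.01297453] -0.00036240762736438524 [ 0.12747636 -0.15755065  0.31050895]
```

View pics/w5.png

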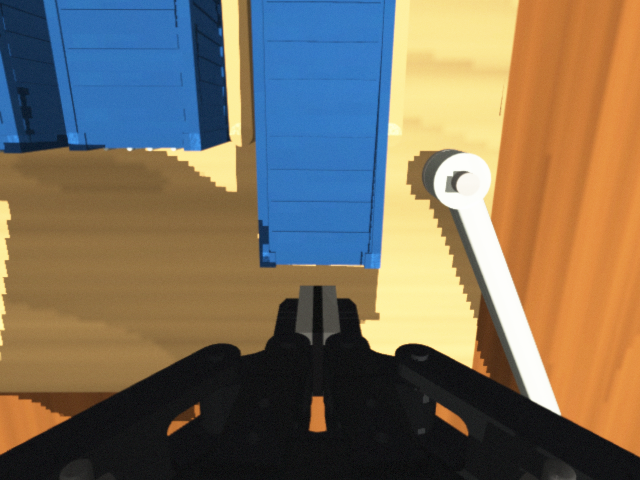

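The container stands in lane 3 between the walls, rear edge at row 266, with the shut fingers behind it at row 286. Pushing it home.

Emit:
arm_command:
  steps:
    - {"delta_pos":[0,6,0],"dr":[0,0,0]}
    - {"delta_pos":[-0.1,5,0],"dr":[0,0,0]}
    - {"delta_pos":[-0.1,5,0],"dr":[0,0,0]}
    - {"delta_pos":[-0.1,5,0],"dr":[0,0,0]}
    - {"delta_pos":[-0.1,5,0],"dr":[0,0,0]}
    - {"delta_pos":[-0.1,5,0],"dr":[0,0,0]}
    - {"delta_pos":[-0.1,5,0],"dr":[0,0,0]}
    - {"delta_pos":[-0.1,5,0],"dr":[0,0,0]}
    - {"delta_pos":[-0.1,5,0],"dr":[0,0,0]}
    - {"delta_pos":[-0.1,3,0],"dr":[0,0,0]}
    - {"delta_pos":[0,2,0],"dr":[0,0,0]}
    - {"delta_pos":[0,0,0],"dr":[0,0,0]}
    - {"delta_pos":[0,0,0],"dr":[0,0,0]}

```text
time_s: 12.35
position: [0.5759, 0.0231, 0.0138]
tool_rot: [[1.0, 0.018, -0.0], [0.018, -1.0, 0.0], [-0.0, -0.0, -1.0]]
ft_force: [-0.5, -0.0, -0.6]
grip_width: 0.0
```

```bash
cat > blue.py <<'E'
from h import *
t=np.radians(.97);R=np.array([[np.cos(t),-np.sin(t)],[np.sin(t),np.cos(t)]]);O=np.array([498.,32.])
for n in('top',):
    c=env.get_calibration(n);im=env.get_image(n);H=cv2.cvtColor(im,cv2.COLOR_BGR2HSV)
    for k in blobs(cv2.inRange(H,(105,100,50),(125,255,255))>0,100):
        f=k[:,0,0].mean()<350; r=rect(c,k,.05 if f else .042); P=onz(c,k[:,0],.05)*1000
        print(n,r,'tray c',((np.array(r[:2])-O)@R).round(1),'min/max tray',((P-O)@R).min(0).round(1),((P-O)@R).max(0).round(1))
c=env.get_calibration('wrist');o=env.observe();im=env.get_image('wrist');H=cv2.cvtColor(im,cv2.COLOR_BGR2HSV)
print(o['position'],o['ft_force'])
for k in blobs(cv2.inRange(H,(100,100,30),(130,255,255))>0,800):
    P=(onz(c,k[:,0],.05)*1000-O)@R; print('wrist',k[:,0].min(0),k[:,0].max(0),'tray',P.min(0).round(1),P.max(0).round(1))
cv2.imwrite('pics/wl.png',im)
E
python3 blue.py
```

```text
top [447.7, -234.8, 37.6, 94.8, -9.8] tray c [ -54.8 -265.9] min/max tray [ -79.8 -313.7] [ -28.8 -216.1]
[0.57588775 0.02305788 0.0137944 ] [-0.1926413   0.23094377 -0.70362446]
wrist [245   0] [388 306] tray [59.8  0.7] [98.1 90.4]
wrist [0 0] [234 308] tray [-24.9   0.1] [52.9 90.4]
```

Rear edge is at about tray y = 0.7 mm, level with the stored ones. I'll nudge it 2.5 mm further, then retreat and go for the second spare at (450,-234), yaw -9.7°.

Emit:
arm_command:
  steps:
    - {"delta_pos":[0,2.5,0],"dr":[0,0,0]}
    - {"delta_pos":[0,0,0],"dr":[0,0,0]}
    - {"delta_pos":[0,0,0],"dr":[0,0,0]}
    - {"delta_pos":[0,-12,0],"dr":[0,0,0]}
    - {"delta_pos":[0,-20,30],"dr":[0,0,0]}
    - {"delta_pos":[-7,-20,30],"dr":[0,0,0]}

```text
time_s: 13.05
position: [0.5689, -0.0277, 0.074]
tool_rot: [[1.0, 0.019, -0.001], [0.019, -1.0, 0.0], [-0.001, -0.0, -1.0]]
ft_force: [-0.2, -0.7, -0.2]
grip_width: -0.0
```

Emit:
arm_command:
  steps:
    - {"delta_pos":[-12.4,-23.5,3],"dr":[0,0,-1.07]}
    - {"delta_pos":[-12.4,-23.5,3],"dr":[0,0,-1.07]}
    - {"delta_pos":[-12.4,-23.5,3],"dr":[0,0,-1.07]}
    - {"delta_pos":[-12.4,-23.5,3],"dr":[0,0,-1.07]}
    - {"delta_pos":[-12.4,-23.5,3],"dr":[0,0,-1.07]}
    - {"delta_pos":[-12.4,-23.5,3],"dr":[0,0,-1.07]}
    - {"delta_pos":[-12.4,-23.5,3],"dr":[0,0,-1.07]}
    - {"delta_pos":[-12.4,-23.5,3],"dr":[0,0,-1.07]}
    - {"delta_pos":[-12.4,-23.5,3],"dr":[0,0,-1.07]}
    - {"delta_pos":[-12.4,-23.5,3],"dr":[0,0,-1.07]}
    - {"delta_pos":[0,0,-30],"dr":[0,0,0]}
    - {"delta_pos":[0,0,-30],"dr":[0,0,0]}
    - {"delta_pos":[0,0,-25],"dr":[0,0,0]}
    - {"delta_pos":[0,0,-12],"dr":[0,0,0]}
    - {"delta_pos":[0,0,-5],"dr":[0,0,0]}
    - {"delta_pos":[0,0,0],"dr":[0,0,0]}
    - {"delta_pos":[0,0,0],"dr":[0,0,0]}
  grip: 0.95

```text
time_s: 14.75
position: [0.4453, -0.2619, 0.0027]
tool_rot: [[0.986, -0.168, 0.001], [-0.168, -0.986, -0.001], [0.001, 0.001, -1.0]]
ft_force: [0.6, 0.5, -0.0]
grip_width: 0.0814
```

Emit:
arm_command:
  steps:
    - {"delta_pos":[0,0,0],"dr":[0,0,0]}
    - {"delta_pos":[0,0,0],"dr":[0,0,0]}
    - {"delta_pos":[0,0,0],"dr":[0,0,0]}
    - {"delta_pos":[0,0,0],"dr":[0,0,0]}
    - {"delta_pos":[0,0,0],"dr":[0,0,0]}
    - {"delta_pos":[0,0,0],"dr":[0,0,0]}
    - {"delta_pos":[0,0,0],"dr":[0,0,0]}
  grip: 0.3
  squeeze: 40

```text
time_s: 15.45
position: [0.4451, -0.2615, 0.0024]
tool_rot: [[0.986, -0.168, 0.001], [-0.168, -0.986, -0.001], [0.001, 0.001, -1.0]]
ft_force: [-0.8, 0.8, 5.5]
grip_width: 0.0372
```

Emit:
arm_command:
  steps:
    - {"delta_pos":[0,0,15],"dr":[0,0,0]}
    - {"delta_pos":[0,0,25],"dr":[0,0,0]}
    - {"delta_pos":[0,0,25],"dr":[0,0,0]}
    - {"delta_pos":[-2.5,27.6,0],"dr":[0,0,1.07]}
    - {"delta_pos":[-2.5,27.6,0],"dr":[0,0,1.07]}
    - {"delta_pos":[-2.5,27.6,0],"dr":[0,0,1.07]}
    - {"delta_pos":[-2.5,27.6,0],"dr":[0,0,1.07]}
    - {"delta_pos":[-2.5,27.6,0],"dr":[0,0,1.07]}
    - {"delta_pos":[-2.5,27.6,0],"dr":[0,0,1.07]}
    - {"delta_pos":[-2.5,27.6,0],"dr":[0,0,1.07]}
    - {"delta_pos":[-2.5,27.6,0],"dr":[0,0,1.07]}
    - {"delta_pos":[-2.5,27.6,0],"dr":[0,0,1.07]}
    - {"delta_pos":[-2.5,27.6,0],"dr":[0,0,1.07]}
    - {"delta_pos":[0,0,0],"dr":[0,0,0]}
    - {"delta_pos":[0,0,0],"dr":[0,0,0]}
    - {"delta_pos":[0,0,0],"dr":[0,0,0]}

```text
time_s: 17.05
position: [0.4202, 0.014, 0.0668]
tool_rot: [[1.0, 0.018, 0.0], [0.018, -1.0, -0.0], [0.0, 0.0, -1.0]]
ft_force: [0.6, 0.5, -0.1]
grip_width: 0.0375
```

```bash
python3 blue.py; python3 - <<'E'
from h import *
print(env.observe()['tool_rot'][:,0]); im=cv2.imread('pics/wl.png')
c=env.get_calibration('wrist');t=np.radians(.97);R=np.array([[np.cos(t),-np.sin(t)],[np.sin(t),np.cos(t)]]);O=np.array([.498,.032])
g=cv2.cvtColor(im,cv2.COLOR_BGR2GRAY)
for x in(-108,-100,-56,-48):print(x,proj(c,[*(O+R@np.array([x,75])/1000),.024]).round(0).tolist())
E
```

```text
top [519.6, 106.2, 36.1, 42.8, 3.3] tray c [22.9 73.8] min/max tray [ 4.7 51.8] [40. 96.]
top [572.2, 121.3, 22.5, 34.9, 89.7] tray c [75.7 88. ] min/max tray [58.3 77. ] [93.4 99.6]
[0.4201499  0.01390645 0.06680299] [ 0.4012424   0.18214824 -0.93120249]
wrist [478   0] [639 238] tray [-6.   0.9] [66.6 96. ]
wrist [249   0] [499 402] tray [-105.4  -86.8] [-6.8 96.2]
[9.99857655e-01 1.68715716e-02 1.42134961e-04]
-108 [[249.0, 67.0]]
-100 [[266.0, 67.0]]
-56 [[362.0, 67.0]]
-48 [[380.0, 67.0]]
```

View pics/wl.png

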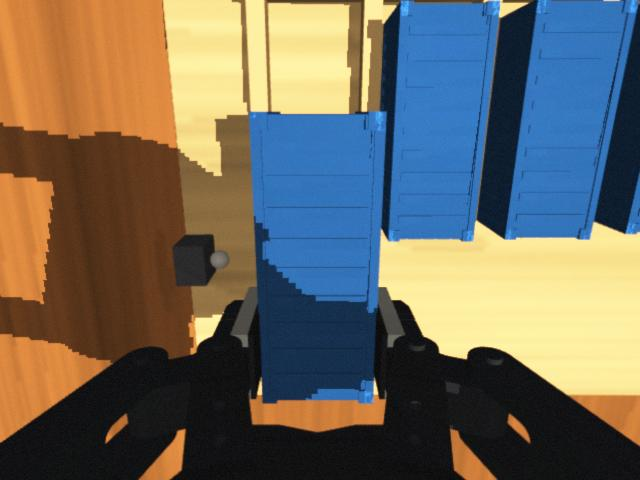

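Lane 0 walls are at 249–268 and 363–382, as predicted, with the held container centred between them. The catch at (195,260) is clear of the fingers. Lowering, releasing and pushing as before.

Emit:
arm_command:
  steps:
    - {"delta_pos":[0,0.5,-15],"dr":[0,0,0]}
    - {"delta_pos":[0,0,-15],"dr":[0,0,0]}
    - {"delta_pos":[0,0,-10],"dr":[0,0,0]}
    - {"delta_pos":[0,0,-8],"dr":[0,0,0]}
    - {"delta_pos":[0,0,-4],"dr":[0,0,0]}
    - {"delta_pos":[0,0,-2.5],"dr":[0,0,0]}
    - {"delta_pos":[0,0,0],"dr":[0,0,0]}
    - {"delta_pos":[0,0,0],"dr":[0,0,0]}

```text
time_s: 17.95
position: [0.4201, 0.0151, 0.0126]
tool_rot: [[1.0, 0.018, 0.001], [0.018, -1.0, -0.0], [0.001, 0.0, -1.0]]
ft_force: [-0.7, 0.3, -0.8]
grip_width: 0.0373
```

Emit:
arm_command:
  steps:
    - {"delta_pos":[0,0,0],"dr":[0,0,0]}
    - {"delta_pos":[0,0,0],"dr":[0,0,0]}
    - {"delta_pos":[0,0,0],"dr":[0,0,0]}
    - {"delta_pos":[0,0,20],"dr":[0,0,0]}
    - {"delta_pos":[0,0,30],"dr":[0,0,0]}
    - {"delta_pos":[0.3,-24,0],"dr":[0,0,0]}
    - {"delta_pos":[0.4,-24,0],"dr":[0,0,0]}
  grip: 0.56

```text
time_s: 18.65
position: [0.421, -0.0333, 0.0632]
tool_rot: [[1.0, 0.02, 0.002], [0.02, -1.0, -0.001], [0.002, 0.001, -1.0]]
ft_force: [-0.5, 0.4, -0.5]
grip_width: 0.0476
```

Emit:
arm_command:
  steps:
    - {"delta_pos":[0,0,0],"dr":[0,0,0]}
    - {"delta_pos":[0,0,0],"dr":[0,0,0]}
    - {"delta_pos":[0,0,0],"dr":[0,0,0]}
    - {"delta_pos":[0,0,0],"dr":[0,0,0]}
    - {"delta_pos":[0,0,-20],"dr":[0,0,0]}
    - {"delta_pos":[0,0,-20],"dr":[0,0,0]}
    - {"delta_pos":[0,0,-8],"dr":[0,0,0]}
    - {"delta_pos":[0,0,0],"dr":[0,0,0]}
  grip: 0

```text
time_s: 19.45
position: [0.4202, -0.0324, 0.0137]
tool_rot: [[1.0, 0.019, -0.002], [0.019, -1.0, 0.001], [-0.002, -0.001, -1.0]]
ft_force: [0.0, 0.9, 0.6]
grip_width: 0.0
```

```bash
python3 blue.py | grep -v top
```

```text
[ 0.42059069 -0.03262128  0.01434811] [ 1.18332315  0.00148807 -0.18418049]
wrist [401   0] [639 143] tray [-52.8   0.2] [16.6 37.5]
wrist [248   0] [390 269] tray [-95.9 -39.5] [-57.6  37.5]
```

Emit:
arm_command:
  steps:
    - {"delta_pos":[0,6,0],"dr":[0,0,0]}
    - {"delta_pos":[-0.1,5,0],"dr":[0,0,0]}
    - {"delta_pos":[-0.1,5,0],"dr":[0,0,0]}
    - {"delta_pos":[-0.1,5,0],"dr":[0,0,0]}
    - {"delta_pos":[-0.1,5,0],"dr":[0,0,0]}
    - {"delta_pos":[-0.1,5,0],"dr":[0,0,0]}
    - {"delta_pos":[-0.1,5,0],"dr":[0,0,0]}
    - {"delta_pos":[-0.1,5,0],"dr":[0,0,0]}
    - {"delta_pos":[-0.1,5,0],"dr":[0,0,0]}
    - {"delta_pos":[-0.1,5,0],"dr":[0,0,0]}
    - {"delta_pos":[0,3,0],"dr":[0,0,0]}
    - {"delta_pos":[0,1.5,0],"dr":[0,0,0]}
    - {"delta_pos":[0,0,0],"dr":[0,0,0]}
    - {"delta_pos":[0,0,0],"dr":[0,0,0]}

```text
time_s: 20.95
position: [0.4197, 0.0226, 0.0143]
tool_rot: [[1.0, 0.018, -0.0], [0.018, -1.0, 0.0], [-0.0, -0.0, -1.0]]
ft_force: [-0.0, -0.2, -0.3]
grip_width: -0.0001
```

```bash
python3 blue.py | grep -v top
```

```text
[0.41968536 0.02255102 0.01427698] [ 0.46847499 -0.21310756  0.31176367]
wrist [394   0] [639 314] tray [-52.9  -0.3] [29.1 92.7]
wrist [246   0] [388 305] tray [-96.2   2.9] [-58.   92.7]
```

Rear edge at tray y = +2.9 mm. Both are home. I'll retreat and look at the keeper.

Emit:
arm_command:
  steps:
    - {"delta_pos":[0,-12,0],"dr":[0,0,0]}
    - {"delta_pos":[0,-20,30],"dr":[0,0,0]}
    - {"delta_pos":[10,0,35],"dr":[0,0,0]}
    - {"delta_pos":[27,0,25],"dr":[0,0,0]}
    - {"delta_pos":[27,0,25],"dr":[0,0,0]}
    - {"delta_pos":[27,0,25],"dr":[0,0,0]}
    - {"delta_pos":[27,0,25],"dr":[0,0,0]}
    - {"delta_pos":[27,0,25],"dr":[0,0,0]}
    - {"delta_pos":[27,0,25],"dr":[0,0,0]}
    - {"delta_pos":[27,0,20],"dr":[0,0,0]}
    - {"delta_pos":[0,0,0],"dr":[0,0,0]}
    - {"delta_pos":[0,0,0],"dr":[0,0,0]}
    - {"delta_pos":[0,0,0],"dr":[0,0,0]}

```text
time_s: 22.35
position: [0.6176, -0.0098, 0.2483]
tool_rot: [[1.0, 0.018, -0.002], [0.018, -1.0, 0.0], [-0.002, -0.0, -1.0]]
ft_force: [-0.8, -0.5, -0.2]
grip_width: -0.0001
```

```bash
cat > bar.py <<'E'
from h import *
t=np.radians(.97);R=np.array([[np.cos(t),-np.sin(t)],[np.sin(t),np.cos(t)]]);O=np.array([498.,32.])
c=env.get_calibration('wrist');o=env.observe();im=env.get_image('wrist');cv2.imwrite('pics/wb.png',im);H=cv2.cvtColor(im,cv2.COLOR_BGR2HSV)
print(o['position'])
m=cv2.inRange(H,(0,0,170),(180,45,255));m[400:]=0
for k in blobs(m>0,60):
    P=(onz(c,k[:,0],.026)*1000-O)@R
    vx,vy,x,y=cv2.fitLine(P.astype(np.float32),cv2.DIST_HUBER,0,.01,.01).ravel()
    print('white',k[:,0].min(0),k[:,0].max(0),'tray',P.min(0).round(1),P.max(0).round(1),'dir',vx.round(3),vy.round(3),'thru',x.round(1),y.round(1))
Hh=O+R@np.array([130,-12]);print('hinge pred',Hh,proj(c,[*Hh/1000,.026]))
E
python3 bar.py; python3 blue.py
```

```text
[ 0.61764404 -0.00980115  0.2482503 ]
white [621 382] [630 395] tray [ 453.4 -271. ] [ 461.2 -254.3] dir 0.15 -0.989 thru 456.0 -263.3
white [628 357] [636 371] tray [ 454.  -240.4] [ 462.  -223.1] dir 0.263 -0.965 thru 456.9 -232.4
white [382 282] [417 343] tray [ 185.4 -206.8] [ 225.4 -136.9] dir 0.452 -0.892 thru 206.4 -173.7
white [318 146] [381 262] tray [ 120.5 -115.3] [183.3  -1.9] dir 0.438 -0.899 thru 155.0 -62.4
hinge pred [628.18451712  22.2024747 ] [[328.28865955 157.19283505]]
[ 0.61780275 -0.00959223  0.24871256] [-0.55434094 -0.10756575 -0.50723242]
wrist [175  21] [237 145] tray [6.9 1. ] [51.8 97.1]
wrist [242  18] [293 141] tray [60.1  4.4] [99.8 99.3]
wrist [44 18] [180 145] tray [-96.1   1. ] [ 3.2 99.1]
```

View pics/wb.png

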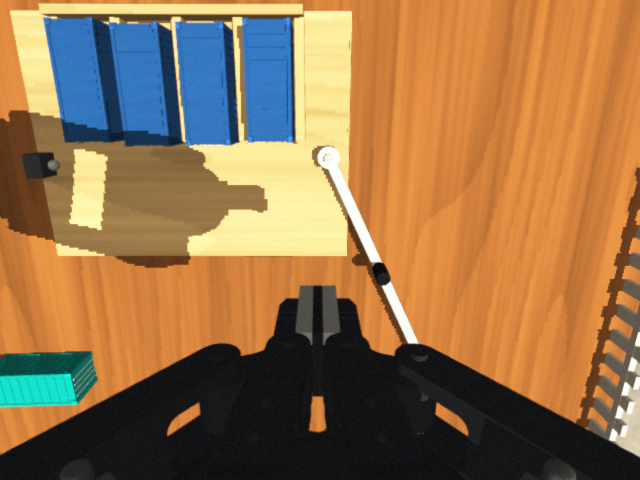

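The view shows all four containers in their lanes, the hinge at (328,157) and the knob at about (380,272). The bar direction gives q ≈ 116° (2.03 rad), which puts the knob at world (683,-84.5) mm. I'll grip the round knob and lead it round its arc.

Emit:
arm_command:
  steps:
    - {"delta_pos":[13,-16,-30],"dr":[0,0,0]}
    - {"delta_pos":[13,-16,-30],"dr":[0,0,0]}
    - {"delta_pos":[13,-16,-30],"dr":[0,0,0]}
    - {"delta_pos":[13,-16,-30],"dr":[0,0,0]}
    - {"delta_pos":[13.5,-15,-30],"dr":[0,0,0]}
    - {"delta_pos":[0,0,-30],"dr":[0,0,0]}
    - {"delta_pos":[0,0,-25],"dr":[0,0,0]}
    - {"delta_pos":[0,0,-15],"dr":[0,0,0]}
    - {"delta_pos":[0,0,-8],"dr":[0,0,0]}
    - {"delta_pos":[0,0,0],"dr":[0,0,0]}
    - {"delta_pos":[0,0,0],"dr":[0,0,0]}
  grip: 0.5

```text
time_s: 23.6
position: [0.6848, -0.0885, 0.0226]
tool_rot: [[1.0, 0.018, 0.002], [0.018, -1.0, -0.001], [0.002, 0.001, -1.0]]
ft_force: [-0.6, 0.6, 0.5]
grip_width: 0.0426
```

Emit:
arm_command:
  steps:
    - {"delta_pos":[0,0,0],"dr":[0,0,0]}
    - {"delta_pos":[0,0,0],"dr":[0,0,0]}
    - {"delta_pos":[0,0,0],"dr":[0,0,0]}
    - {"delta_pos":[0,0,0],"dr":[0,0,0]}
    - {"delta_pos":[0,0,0],"dr":[0,0,0]}
  grip: 0.05
  squeeze: 20

```text
time_s: 24.1
position: [0.6846, -0.0884, 0.0223]
tool_rot: [[1.0, 0.018, 0.001], [0.018, -1.0, -0.0], [0.001, 0.0, -1.0]]
ft_force: [-1.3, 1.4, 6.0]
grip_width: 0.0129
```

```bash
python3 - <<'E'
import numpy as np
R=np.radians(.97);h=np.array([628.2,22.2])
k=lambda q:h+120*np.array([-np.cos(q+R),-np.sin(q+R)])
q=np.radians(np.linspace(116.3,0,20)); K=np.array([k(a) for a in q]); print(K.round(1).tolist()); print(np.diff(K,axis=0).round(1).tolist())
from rig import env
o=env.observe();print(o['position'],o['ft_force'],o['grip_width'])
E
```

```text
[[683.2, -84.5], [671.5, -89.7], [659.3, -93.7], [646.8, -96.4], [634.0, -97.7], [621.2, -97.6], [608.5, -96.2], [596.0, -93.4], [583.8, -89.3], [572.2, -83.9], [561.2, -77.4], [551.0, -69.6], [541.6, -60.9], [533.2, -51.2], [526.0, -40.6], [519.8, -29.4], [515.0, -17.5], [511.4, -5.2], [509.1, 7.4], [508.2, 20.2]]
[[-11.7, -5.3], [-12.2, -4.0], [-12.5, -2.7], [-12.7, -1.3], [-12.8, 0.1], [-12.7, 1.4], [-12.5, 2.8], [-12.1, 4.1], [-11.6, 5.4], [-11.0, 6.6], [-10.2, 7.7], [-9.4, 8.8], [-8.4, 9.7], [-7.3, 10.5], [-6.1, 11.3], [-4.9, 11.8], [-3.6, 12.3], [-2.3, 12.6], [-0.9, 12.8]]
[ 0.68458619 -0.08835292  0.02228715] [-1.30502058  1.37702133  5.99924081] 0.012931553389323315
```

Knob gripped (12.9 mm) with low forces. Starting the arc in half steps.

Emit:
arm_command:
  steps:
    - {"delta_pos":[-6.5,-2.9,0],"dr":[0,0,0]}
    - {"delta_pos":[-6.4,-2.6,0],"dr":[0,0,0]}
    - {"delta_pos":[-6.1,-2.1,0],"dr":[0,0,0]}
    - {"delta_pos":[-6.1,-1.9,0],"dr":[0,0,0]}
    - {"delta_pos":[-6.2,-1.5,0],"dr":[0,0,0]}
    - {"delta_pos":[-6.3,-1.2,0],"dr":[0,0,0]}
    - {"delta_pos":[-6.4,-0.8,0],"dr":[0,0,0]}
    - {"delta_pos":[-6.4,-0.5,0],"dr":[0,0,0]}

```text
time_s: 24.9
position: [0.6336, -0.1025, 0.0219]
tool_rot: [[1.0, 0.018, 0.001], [0.018, -1.0, -0.0], [0.001, 0.001, -1.0]]
ft_force: [0.7, 1.3, 6.0]
grip_width: 0.0125
```

Emit:
arm_command:
  steps:
    - {"delta_pos":[-6.4,0,0],"dr":[0,0,0]}
    - {"delta_pos":[-6.4,0.1,0],"dr":[0,0,0]}
    - {"delta_pos":[-6.4,0.5,0],"dr":[0,0,0]}
    - {"delta_pos":[-6.3,0.9,0],"dr":[0,0,0]}
    - {"delta_pos":[-6.3,1.2,0],"dr":[0,0,0]}
    - {"delta_pos":[-6.2,1.6,0],"dr":[0,0,0]}
    - {"delta_pos":[-6.1,1.9,0],"dr":[0,0,0]}
    - {"delta_pos":[-6.0,2.2,0],"dr":[0,0,0]}
    - {"delta_pos":[-5.9,2.5,0],"dr":[0,0,0]}
    - {"delta_pos":[-5.7,2.9,0],"dr":[0,0,0]}
    - {"delta_pos":[-5.6,3.2,0],"dr":[0,0,0]}
    - {"delta_pos":[-5.4,3.4,0],"dr":[0,0,0]}
    - {"delta_pos":[-5.2,3.7,0],"dr":[0,0,0]}
    - {"delta_pos":[-5.0,4.0,0],"dr":[0,0,0]}
    - {"delta_pos":[-4.8,4.3,0],"dr":[0,0,0]}
    - {"delta_pos":[-4.6,4.5,0],"dr":[0,0,0]}
    - {"delta_pos":[-4.3,4.7,0],"dr":[0,0,0]}
    - {"delta_pos":[-4.1,5.0,0],"dr":[0,0,0]}

```text
time_s: 26.7
position: [0.5329, -0.0551, 0.0216]
tool_rot: [[1.0, 0.018, 0.001], [0.018, -1.0, 0.0], [0.001, -0.0, -1.0]]
ft_force: [3.3, 0.1, 5.1]
grip_width: 0.0134
```

Emit:
arm_command:
  steps:
    - {"delta_pos":[-3.8,5.2,0],"dr":[0,0,0]}
    - {"delta_pos":[-3.5,5.3,0],"dr":[0,0,0]}
    - {"delta_pos":[-3.2,5.5,0],"dr":[0,0,0]}
    - {"delta_pos":[-2.9,5.8,0],"dr":[0,0,0]}
    - {"delta_pos":[-2.6,5.8,0],"dr":[0,0,0]}
    - {"delta_pos":[-2.3,6.0,0],"dr":[0,0,0]}
    - {"delta_pos":[-2.0,6.1,0],"dr":[0,0,0]}
    - {"delta_pos":[-1.6,6.2,0],"dr":[0,0,0]}
    - {"delta_pos":[-1.3,6.3,0],"dr":[0,0,0]}
    - {"delta_pos":[-1.0,6.3,0],"dr":[0,0,0]}

```text
time_s: 27.7
position: [0.5081, 0.0034, 0.0215]
tool_rot: [[1.0, 0.018, -0.001], [0.018, -1.0, -0.0], [-0.001, 0.0, -1.0]]
ft_force: [-0.5, -0.1, 6.4]
grip_width: 0.0129
```

Emit:
arm_command:
  steps:
    - {"delta_pos":[-0.4,3.2,0],"dr":[0,0,0]}
    - {"delta_pos":[-0.3,3.2,0],"dr":[0,0,0]}
    - {"delta_pos":[-0.1,3.2,0],"dr":[0,0,0]}
    - {"delta_pos":[-0.1,3.2,0],"dr":[0,0,0]}
    - {"delta_pos":[0,1,0],"dr":[0,0,0]}
    - {"delta_pos":[0,0,0],"dr":[0,0,0]}
    - {"delta_pos":[0,0,0],"dr":[0,0,0]}

```text
time_s: 28.4
position: [0.5068, 0.0169, 0.0214]
tool_rot: [[1.0, 0.018, -0.002], [0.018, -1.0, -0.0], [-0.002, 0.0, -1.0]]
ft_force: [-2.7, -3.0, 8.3]
grip_width: 0.013
```

```bash
cat > bar2.py <<'E'
from h import *
import sys
t=np.radians(.97);R=np.array([[np.cos(t),-np.sin(t)],[np.sin(t),np.cos(t)]]);O=np.array([498.,32.])
n=sys.argv[1];c=env.get_calibration(n);im=env.get_image(n);cv2.imwrite('pics/b_%s_%.2f.png'%(n,env.observe()['time_s']),im);H=cv2.cvtColor(im,cv2.COLOR_BGR2HSV)
m=cv2.inRange(H,(0,0,110),(180,50,255))
for k in blobs(m>0,40):
    P=(onz(c,k[:,0],.026)*1000-O)@R
    if abs(P[:,0].mean())>160 or abs(P[:,1].mean())>60: continue
    vx,vy,x,y=cv2.fitLine(P.astype(np.float32),cv2.DIST_HUBER,0,.01,.01).ravel()
    print('white',k[:,0].min(0),k[:,0].max(0),'tray',P.min(0).round(1),P.max(0).round(1),'deg',np.degrees(np.arctan2(vy,vx)).round(2),'y at x=-120',(y+vy/vx*(-120-x)).round(1))
E
python3 bar2.py wrist
```

```text
white [  0 288] [281 317] tray [-122.1  -25.4] [ -5.  -12.2] deg 3.76 y at x=-120 -21.1
white [354 264] [638 311] tray [ 24.9 -22.4] [140.6  -1.6] deg 0.51 y at x=-120 -13.9
```

The left part of the bar fits at about 3.8°, so the tip is not past the catch and the knob slipped in the pads. I'll release and push the bar's front face with shut fingers, farther out.

Emit:
arm_command:
  steps:
    - {"delta_pos":[0,0,0],"dr":[0,0,0]}
    - {"delta_pos":[0,0,0],"dr":[0,0,0]}
    - {"delta_pos":[0,0,0],"dr":[0,0,0]}
    - {"delta_pos":[0,0,20],"dr":[0,0,0]}
    - {"delta_pos":[0,0,25],"dr":[0,0,0]}
    - {"delta_pos":[0,-20,0],"dr":[0,0,0]}
    - {"delta_pos":[-29,-9,0],"dr":[0,0,0]}
    - {"delta_pos":[-29,-9,0],"dr":[0,0,0]}
  grip: 0.3

```text
time_s: 29.25
position: [0.4491, -0.0213, 0.066]
tool_rot: [[1.0, 0.018, -0.0], [0.018, -1.0, 0.0], [-0.0, -0.0, -1.0]]
ft_force: [1.2, 0.4, 0.4]
grip_width: 0.0254
```

Emit:
arm_command:
  steps:
    - {"delta_pos":[0,0,0],"dr":[0,0,0]}
    - {"delta_pos":[0,0,0],"dr":[0,0,0]}
    - {"delta_pos":[0,0,0],"dr":[0,0,0]}
    - {"delta_pos":[0,0,-20],"dr":[0,0,0]}
    - {"delta_pos":[0,0,-20],"dr":[0,0,0]}
    - {"delta_pos":[0,0,-13],"dr":[0,0,0]}
    - {"delta_pos":[0,0,-4],"dr":[0,0,0]}
    - {"delta_pos":[0,0,0],"dr":[0,0,0]}
    - {"delta_pos":[0,0,0],"dr":[0,0,0]}
  grip: 0

```text
time_s: 30.15
position: [0.4506, -0.021, 0.0098]
tool_rot: [[1.0, 0.019, 0.001], [0.019, -1.0, -0.0], [0.001, 0.0, -1.0]]
ft_force: [0.3, -0.5, -0.2]
grip_width: 0.0001
```

```bash
python3 bar2.py wrist; python3 blue.py | grep -v top
```

```text
white [ 80 214] [ 97 232] tray [-132.5  -21.7] [-126.  -15.] deg 45.37 y at x=-120 -8.9
white [104 205] [466 243] tray [-123.9  -25.9] [  5.9 -11.7] deg 2.57 y at x=-120 -20.7
white [495 199] [639 229] tray [ 16.2 -20.6] [68.8 -9.6] deg -4.93 y at x=-120 0.7
[ 0.45050192 -0.02104424  0.00989297] [-0.85499689  0.03764862  0.0690587 ]
wrist [464   0] [639 181] tray [-5.   0.7] [45.5 47.5]
wrist [323   0] [473 183] tray [-45.5   0.2] [-6.8 47.6]
wrist [126   0] [287 172] tray [-96.4   3.4] [-55.4  47.6]
```

Bar tip is at y ≈ -21 (shut is -12), still outside the ball. Pushing it in.

Emit:
arm_command:
  steps:
    - {"delta_pos":[0,5,0],"dr":[0,0,0]}
    - {"delta_pos":[0,5,0],"dr":[0,0,0]}
    - {"delta_pos":[-0.1,4,0],"dr":[0,0,0]}
    - {"delta_pos":[-0.1,3,0],"dr":[0,0,0]}
    - {"delta_pos":[-0.1,3,0],"dr":[0,0,0]}
    - {"delta_pos":[0,2.5,0],"dr":[0,0,0]}
    - {"delta_pos":[0,2,0],"dr":[0,0,0]}
    - {"delta_pos":[0,1,0],"dr":[0,0,0]}
    - {"delta_pos":[0,0,0],"dr":[0,0,0]}
    - {"delta_pos":[0,0,0],"dr":[0,0,0]}

```text
time_s: 31.3
position: [0.4498, 0.0042, 0.0094]
tool_rot: [[1.0, 0.018, 0.0], [0.018, -1.0, -0.0], [0.0, 0.0, -1.0]]
ft_force: [-1.7, -3.7, 1.5]
grip_width: -0.0002
```

```bash
python3 bar2.py wrist
```

```text
white [ 95 278] [113 295] tray [-130.9  -21.2] [-124.   -14.3] deg 57.4 y at x=-120 -6.0
white [487 260] [639 284] tray [ 15.3 -16.8] [73.2 -7.2] deg -3.83 y at x=-120 0.3
white [110 259] [462 284] tray [-124.1  -16.8] [ 6.2 -6.8] deg -0.52 y at x=-120 -9.3
```

Bar now spans y -16.8 to -6.8, which is exactly the shut position (-17 to -7). One small extra nudge, then back off and verify.

Emit:
arm_command:
  steps:
    - {"delta_pos":[0,1,0],"dr":[0,0,0]}
    - {"delta_pos":[0,0,0],"dr":[0,0,0]}
    - {"delta_pos":[0,0,0],"dr":[0,0,0]}
    - {"delta_pos":[0,-15,0],"dr":[0,0,0]}
    - {"delta_pos":[0,-20,20],"dr":[0,0,0]}
    - {"delta_pos":[0,-5,40],"dr":[0,0,0]}
    - {"delta_pos":[8,0,45],"dr":[0,0,0]}
    - {"delta_pos":[8,0,45],"dr":[0,0,0]}
    - {"delta_pos":[8,0,45],"dr":[0,0,0]}
    - {"delta_pos":[8,0,45],"dr":[0,0,0]}
    - {"delta_pos":[0,0,0],"dr":[0,0,0]}
    - {"delta_pos":[0,0,0],"dr":[0,0,0]}
    - {"delta_pos":[0,0,0],"dr":[0,0,0]}

```text
time_s: 32.65
position: [0.481, -0.0341, 0.2479]
tool_rot: [[1.0, 0.018, -0.003], [0.018, -1.0, 0.001], [-0.003, -0.001, -1.0]]
ft_force: [-0.2, 0.5, -0.1]
grip_width: -0.0001
```

```bash
python3 bar2.py wrist; python3 blue.py | grep -v top; cp pics/wl.png pics/final.png
```

```text
white [192 137] [201 146] tray [-131.9  -23.7] [-123.4  -15.6] deg 28.38 y at x=-120 -15.6
white [199 128] [341 138] tray [-124.7  -16.5] [ 4.2 -7.6] deg 0.39 y at x=-120 -12.0
white [355 122] [491 144] tray [ 16.8 -21.8] [140.3  -2.5] deg -0.43 y at x=-120 -9.2
[ 0.48110607 -0.03423596  0.2479574 ] [ 0.58220183 -0.46896133 -0.15013081]
wrist [401   0] [465 115] tray [52.7  3.6] [98.  89.5]
wrist [344   0] [396 118] tray [5.1 1.2] [44.6 89.6]
wrist [282   0] [330 119] tray [-45.2   0.4] [-6.9 89.6]
wrist [217   0] [272 115] tray [-95.9   3.6] [-54.7  89.6]
```

View pics/final.png

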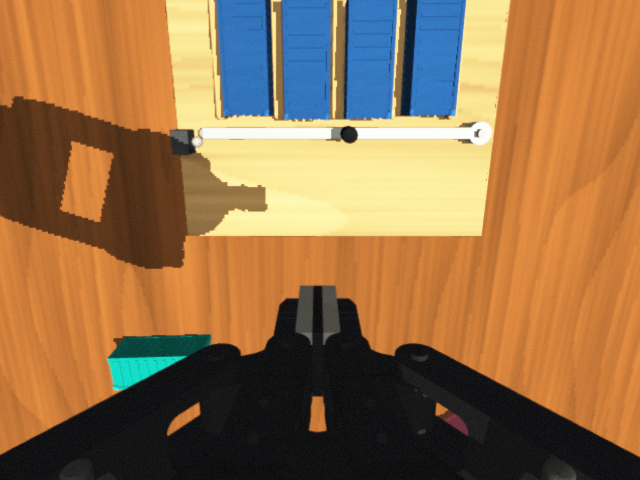

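The final view shows all four containers upright in their lanes. The bar lies straight across the mouths from the hinge at (480,132) to its tip at (201,132), past the ball at (197,142). The gripper is clear, so I'm handing in.

```bash
python3 -c "
from rig import env
print(env.close_job())"
```

```text
the job is handed in; nothing more can be done
None
```

Both spare containers are upright in lanes 0 and 3, and the keeper bar is shut across the mouths, past its catch. I handed the job in at about 33 s of the 69 s allowed; it returned no verdict.

**Last checks**
- **Containers:** in the last wrist picture the rear edges of the two I placed sit about 3.6 mm inside the mouths. The two already stored are at 0.4 and 1.2 mm, where they were before.
- **Keeper bar:** it stayed shut after the fingers left. Its outer part fits at about 0.4°, y ≈ -12 mm, and its tip lies inside the catch ball.
- **Bystanders:** the locomotive, model house and paint jar were never in the gripper's path. I did not measure their positions again at the end.
- **Force:** the readings after each move never passed about 9 N.

**What failed or disagreed**
- **First grasp:** it closed on air above the container. The pictures put the fingertips about 14 mm behind the reported TCP, not 22 mm ahead as stated, so I corrected the heights.
- **Camera disagreement:** the top and wrist cameras differed by about 4 mm in x. I used the wrist view, and its fit matched the lane walls.
- **Keeper knob:** it slipped in the grip at the catch, leaving the bar about 3° open. I finished by pushing the bar itself with shut fingers.

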